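# Hold a relay module over the contactless programmer

### The arm

A 7-joint arm with a two-finger parallel gripper is mounted at the origin on a cart in front of the work surface, level with it; the furniture and walls round the work are solid. World frame = base frame: x ahead of the robot, y to its left, z up, the work surface at z = 0. Lengths are in m, angles in degrees, forces in N, time in s.
With the tool pointing down it reaches from about 0.35 to 0.775 m from the base axis. Payload 3.1 kg.
Tool frame: the origin (TCP) lies on the centre line of the jaws, within the pads' length; the fingertips stand 17 mm ahead of it and the grasp point (between the pads) lies 2 mm behind it (robot.tip_reach is the distance from the TCP to the fingertips, in m); z points along the fingers, y is the line along which they close (so a half turn about z gives the same grasp; the last joint's range is limited). The gripper opens to 85 mm and grips with 20 to 120 N. Pads are 22 mm wide; open, the fingers measure 114 mm over their backs; the gripper's body (76 mm by 85 mm) begins 54 mm behind the grasp point. The pads swing forward as they close: fully open they stand 13 mm farther back than shut.
Start: joints at [-66.045, 17.813, 0.802, 86.603, -0.252, 75.585, -1.558], TCP at [0.244, 0.493, 0.248] pointing down, gripper open.
Joint ranges: [-154.91, 154.91], [-16.99, 109.72], [-72.82, 74.43], [7.12, 147.25], [-82.49, 262.49], [11.32, 116.49], [-174.64, 174.64]. Speed limits (degrees/s): [159.86, 159.86, 180, 180, 180, 180, 180].

### API

Orientations are given as [roll, pitch, yaw] about the fixed x, y, z axes, in that order (R = Rz(yaw) Ry(pitch) Rx(roll)).
In Python, from station import robot, fingers, vision, workorder, recognise gives the robot as it stands. Calls block until the motion is done:
- robot.move_to(position, orientation): joint-space move of the TCP to a pose.
- robot.line_to(position, orientation=None, velocity=0.15, f_stop=None): straight line of the TCP; orientation=None keeps the orientation; velocity is the mean speed in m/s. With f_stop (N) it stops when the force on the tool has changed by that much, and returns True; else False.
- robot.move_j(angles): joint-space move.
- fingers.gripper_to(opening, force=None): opening from 0.0 (shut) to 1.0 (fully open); force is the grip in N (None keeps the last); returns when the fingers have stopped.
- robot.pause(seconds).
- robot.inverse_kinematics(position, orientation): joint angles nearest the present ones, or None.
- vision.grab_frame(name): name is "scene" or "side" or "wrist"; returns the picture (480x640x3 uint8, red, green, blue); there is no depth.
- vision.calibration(name): a dict with "mtx" (3x3 intrinsics, pixels), "extrinsics" (4x4, takes a point from world to camera coordinates); the wrist camera has in their place "T_tool_cam" (4x4, takes a point from camera to tool coordinates, whose origin is the TCP and whose axes are the flange's). Camera axes: x right, y up, looking along -z (the intrinsics and any distortion apply to the point x, -y, -z); pixel columns grow to the right and rows downward; lengths in m; the calibration is good to about 2 mm. A picture is of the moment at which its call begins: read the wrist's pose just before it. calibration takes no time and is no camera call.
A pose or a line that the arm cannot do raises robot.PlanningError and nothing moves.
- workorder.close_job(): hands the job in; it is judged then, once.
Trained networks look in the newest picture that a camera, given by its name, has taken for a name from the list of things; names that differ only in an ending like _2 or _b are one class to them, and where a whole thing is asked for, a point or a joint stands for the part that bears it (a point fixed in the world has none). Each returns a list of dicts, best first, with "p" (0 to 1); they miss things now and then, are a little off and sometimes report something else, mostly with a low value. They report only what shows in the picture. A call takes as long as a camera call. They do not tell look-alikes from the thing itself.
- recognise(label, camera): "rect" ([centre column, centre row, width, height] in pixels, round what is visible of it).
Readings, each from a call of its own:
- robot.current_time_s(): time.
- robot.current_joint_positions(): joint angles.
- robot.current_dq(): joint speeds.
- robot.current_joint_torque(): joint torques, N m.
- robot.current_tool_pos(): TCP position.
- robot.current_eef_rot(): TCP orientation.
- robot.current_contact_force(): force on the tool from outside, world axes, zero at the start.
- robot.current_torque(): the same for the moment, N m.
- robot.current_finger_gap(): opening from 0.0 (shut) to 1.0 (fully open).
- robot.current_gripper_force(): force on a finger pad.
Only numpy, scipy, OpenCV 4.12 (cv2) and the standard library are available. Lean on these libraries where they do the work, as an engineer would, in place of code of your own. Each camera call takes 0.05 s, during which the arm holds its last target. There are 200 camera calls.

### The job

Pull the orange-faced relay module straight up off its sprung catch on the rail, carry it over the things in between to the contactless programmer, and hold it there upright and still, hovering about 1 cm above the white outline on the pad, in line with the outline and with its orange face on the side of the orange stripe. Never touch the programmer with the module; leave the blue-faced module clipped on the rail and do not disturb the bottle or the two bobbins that stand between. The program finishes while the gripper still holds the module in the air: do not put it down or let go.

Things in the scene. Friction and masses are not known exactly. Their poses are not given: they have to be found in the camera images.
- orange_module: Relay module to carry: upright grey block, orange front face, orange patch on its white top; 33 mm deep (x) x 45 wide (y) x 79 high, 0.10 to 0.17 kg. Origin: centre of the underside; x from orange front to back, z up. Plain 33 x 45 block from z = 16 to 68 mm; white top 22 x 39 mm above. Below z = 16 two 5 mm feet straddle the rail's bar; a ridge on the rear foot stands 3 mm out.
- blue_module: The other relay module, same shape, size, frame and catch, with a blue front and a blue patch on its top. It stays clipped on the rail.
- rail: Fixed aluminium bar (20 mm deep, 166 long, top 28 mm above the worktop) along its own y on a dark steel base 85 x 190 mm. Origin on the worktop below the bar's middle; x to the back. Two stations at y = -42 and +42 mm; a module clipped there has its origin 12 mm above the worktop and axes parallel to the rail's. Either module may be at either station.
- programmer: Fixed contactless programmer: black box 100 x 100 x 20 mm with a raised grey pad 62 x 74 mm, top 30 mm above the worktop. Origin on the worktop under the middle; z up. White outline on the pad 36 mm (x) x 48 mm (y), centred. Orange stripe on the pad's -x side, so a module held right has its x along the programmer's x.
- pad (a point): Centre of the white outline on the top of the programmer's pad, axes as the programmer's.
- orange_module_front (a point): Centre of the orange front face of the orange module (16.5 mm in front of its middle, 42 mm above its underside).
- varnish_bottle: Squeeze bottle, cream with a red nozzle, 37 x 36 mm, 102 mm high, standing loose in the gap between rail and programmer. Origin at the centre of its underside. To be left alone.
- orange_module_grip (a point): Where to grip the orange module: on its middle axis, 58 mm above its underside and 21 mm below its top, from above, across the 33 mm (its x direction). Axes as the module's.
- catches (a point): Midway between the two black catch housings behind the bar (each 18 x 40 mm, top 34 mm above the worktop, 41 mm behind the bar's middle, one per station). Each has a sprung brass roller over the module's rear ridge: pulled straight up with about 5 to 9 N, the module rides past it in the first 12 mm of lift, while it pushes the module forward with up to 10 N; 25 mm of lift frees the module entirely.
- wound_coil: Small blue bobbin wound with copper wire, 36 mm across and 36 mm high (its axis 9 mm to the +y side of its own origin, at the underside), standing loose in the same gap. To be left alone.
- empty_bobbin: Small empty cream bobbin, 36 mm across and 35 mm high, origin at the centre of its underside, standing loose in the same gap. To be left alone.
Things that resemble listed ones, but are neither listed nor needed, are in the scene too. Of the things that look like the programmer, take the one that is nearest to the robot's base at the start. What is shaped like the rail but green is not meant.

How it is judged (in metres and radians):
On the way:
1. the orange module is lifted clear of the rail, its underside at least 60 mm above the worktop, in the gripper (height (world z) of orange_module above 0.06 m and contact force between the fingers and orange_module above 0.5 N), for 0.1 s.
At the end, for the whole second after the job is handed in: Module held still: underside 4-20 mm above the pad, middle within 10 mm of the outline's centre, upright within 0.10 rad, in line within 0.12 rad, orange face at the stripe; nothing touches the programmer; blue module still clipped; bottle and bobbins within 20 mm of their places, bottle upright (horizontal distance between orange_module and pad below 0.01 m and z of orange_module in the frame of pad between 0.004 and 0.02 m and angle between the x axis of orange_module and the x axis of programmer, either way round below 0.12 rad and x of orange_module_front in the frame of programmer below -0.005 m and angle between orange_module's own z axis and vertical below 0.1 rad and linear speed of orange_module below 0.02 m/s and angular speed of orange_module below 0.2 rad/s and contact force between the fingers and orange_module above 0.5 N and contact force between programmer and anything else below 0.1 N and horizontal distance between blue_module and rail below 0.05 m and z of blue_module in the frame of rail below 0.016 m and distance of each of varnish_bottle, wound_coil, empty_bobbin from where it was at the start of the episode below 0.02 m and angle between varnish_bottle's own z axis and vertical below 0.2 rad); the arm keeps its last pose, push and grip.
It fails at once if the module touches the programmer (contact force between orange_module and programmer above 0.3 N).
It fails at once if the blue module is moved by more than 8 mm or lifted off its catch (distance of blue_module from where it was at the start of the episode above 0.008 m).
It fails at once if the bottle is knocked over or shifted by more than 20 mm (distance of varnish_bottle from where it was at the start of the episode above 0.02 m or angle between varnish_bottle's own z axis and vertical above 0.5 rad).
It fails at once if one of the two bobbins is shifted by more than 20 mm (distance of any of wound_coil, empty_bobbin from where it was at the start of the episode above 0.02 m).
It also fails if it takes over 38 s, if anything falls off the work surface, if the arm or the gripper's body presses on something with over 40 N, if the wrist force passes 120 N, or if a joint passes its speed limit or range.

## Working session

There is one attempt and no reset: what is moved stays moved. The work goes in short steps, each a Python script; the robot and the scene stay as the last script left them, time stands still between calls to the robot, and variables do not carry over. Pictures are saved under pics/ and viewed, at most 10 in all, crops included, and the job is handed in when it is done.

```bash
ls; mkdir -p pics
python3 - <<'E'
from station import robot, fingers, vision, workorder, recognise
import cv2,numpy as np
for c in ["scene","side"]:
    im=vision.grab_frame(c); cv2.imwrite(f"pics/{c}0.png",im[:,:,::-1])
    k=vision.calibration(c); print(c,k)
    for n in ["orange_module","blue_module","rail","programmer","varnish_bottle","wound_coil","empty_bobbin"]:
        print(n,[(np.round(d["rect"]).tolist(),round(d["p"],2)) for d in recognise(n,c)])
print(vision.calibration("wrist"),robot.current_time_s(),robot.current_eef_rot())
E
```

```text
pics
scene {'mtx': array([[592.36169516,   0.        , 323.33593087],
       [  0.        , 592.36169516, 247.08580432],
       [  0.        ,   0.        ,   1.        ]]), 'extrinsics': array([[ 0.88117833, -0.4727064 ,  0.00856801, -0.66481889],
       [ 0.31471926,  0.6000035 ,  0.73549139, -0.08259657],
       [-0.35281233, -0.64540256,  0.67747989, -1.19048521],
       [ 0.        ,  0.        ,  0.        ,  1.        ]])}
orange_module [([300.0, 283.0, 28.0, 48.0], 0.85), ([287.0, 244.0, 16.0, 19.0], 0.48)]
blue_module [([317.0, 306.0, 22.0, 36.0], 0.78)]
rail [([304.0, 300.0, 54.0, 54.0], 0.65)]
programmer [([380.0, 247.0, 45.0, 37.0], 0.76), ([225.0, 222.0, 49.0, 39.0], 0.7)]
varnish_bottle [([263.0, 248.0, 21.0, 32.0], 0.8), ([288.0, 245.0, 17.0, 17.0], 0.28)]
wound_coil [([287.0, 245.0, 15.0, 18.0], 0.8)]
empty_bobbin [([215.0, 274.0, 19.0, 26.0], 0.75), ([227.0, 222.0, 53.0, 42.0], 0.46)]
side {'mtx': array([[554.18485664,   0.        , 321.4050303 ],
       [  0.        , 554.18485664, 228.37548631],
       [  0.        ,   0.        ,   1.        ]]), 'extrinsics': arr
[... 525 characters left out ...]
, 44.0], 0.87)]
varnish_bottle [([373.0, 210.0, 21.0, 29.0], 0.74)]
wound_coil []
empty_bobbin [([368.0, 179.0, 14.0, 18.0], 0.7)]
{'mtx': array([[429.0111287 ,   0.        , 322.81591227],
       [  0.        , 429.0111287 , 238.24048325],
       [  0.        ,   0.        ,   1.        ]]), 'T_tool_cam': array([[-5.68754411e-06,  9.59803408e-01,  2.80673152e-01,
         7.02146869e-02],
       [ 9.99999998e-01,  2.45625890e-05, -6.37314698e-05,
        -6.51754531e-04],
       [-6.80637412e-05,  2.80673151e-01, -9.59803406e-01,
        -1.24785470e-01],
       [ 0.00000000e+00,  0.00000000e+00,  0.00000000e+00,
         1.00000000e+00]])} 0.8 [1.79992694e+02 9.25403474e-04 1.53658966e+02]
```

```bash
cat > h.py <<'E'
import numpy as np, cv2
from station import robot, fingers, vision, workorder, recognise
from scipy.spatial.transform import Rotation as R
def cam(name, tool=None):
    k=vision.calibration(name); K=k["mtx"]
    if "extrinsics" in k: return K,k["extrinsics"]
    p,r=tool if tool else (robot.current_tool_pos(),robot.current_eef_rot())
    T=np.eye(4); T[:3,:3]=R.from_euler("xyz",r,degrees=True).as_matrix(); T[:3,3]=p
    return K,np.linalg.inv(T@k["T_tool_cam"])
def proj(c,P):
    K,E=c; P=np.atleast_2d(P); q=P@E[:3,:3].T+E[:3,3]; q=q*[1,-1,-1]
    q=q@K.T; return q[:,:2]/q[:,2:]
def ray(c,uv):
    K,E=c; d=np.linalg.inv(K)@[uv[0],uv[1],1]; d=d*[1,-1,-1]
    Rt=E[:3,:3].T; return -Rt@E[:3,3], Rt@d
def atz(c,uv,z):
    o,d=ray(c,uv); return o+d*(z-o[2])/d[2]
def tri(c1,u1,c2,u2):
    o1,d1=ray(c1,u1);o2,d2=ray(c2,u2)
    s=np.linalg.lstsq(np.c_[d1,-d2],o2-o1,rcond=None)[0]
    a,b=o1+s[0]*d1,o2+s[1]*d2; return (a+b)/2,np.linalg.norm(a-b)
E
python3 - <<'E'
from h import *
s,d=cam("scene"),cam("side")
for n,a,b in [("orange",(300,283),(319,224)),("blue",(317,306),(279,223)),("railA",(304,300),(300,235)),("bottle",(263,248),(373,210))]: print(n,tri(s,a,d,b))
for n,c,u,z in [("prog",d,(346,322),.02),("prog",d,(435,202),.02),("prog",s,(380,247),.02),("prog",s,(225,222),.02),("coil",s,(287,245),.018),("bob",s,(215,274),.018),("bob",d,(368,179),.018)]: print(n,atz(c,u,z))
a=cv2.imread("pics/scene0.png")[180:380,160:430]; cv2.imwrite("pics/s1.png",cv2.resize(a,None,fx=2.9,fy=2.9,interpolation=2))
a=cv2.imread("pics/side0.png")[140:390,130:480]; cv2.imwrite("pics/d1.png",cv2.resize(a,None,fx=2.2,fy=2.2,interpolation=2))
E
```

```text
orange (array([ 0.53919027, -0.30745094,  0.03525391]), np.float64(0.003975868719720352))
blue (array([ 0.53472664, -0.39254653,  0.052305  ]), np.float64(0.00996315029912598))
railA (array([ 0.53887479, -0.34307744,  0.0121005 ]), np.float64(0.024358434494787532))
bottle (array([ 0.51635929, -0.18136815,  0.03475065]), np.float64(0.004472358220977311))
prog [ 0.77446982 -0.28768755  0.02      ]
prog [ 0.5038542  -0.03296378  0.02      ]
prog [ 0.74294358 -0.27624721  0.02      ]
prog [ 0.48131489 -0.04637756  0.02      ]
coil [ 0.57138925 -0.17668599  0.018     ]
bob [ 0.40463237 -0.18751809  0.018     ]
bob [ 0.41378252 -0.17297652  0.018     ]
```

View pics/s1.png

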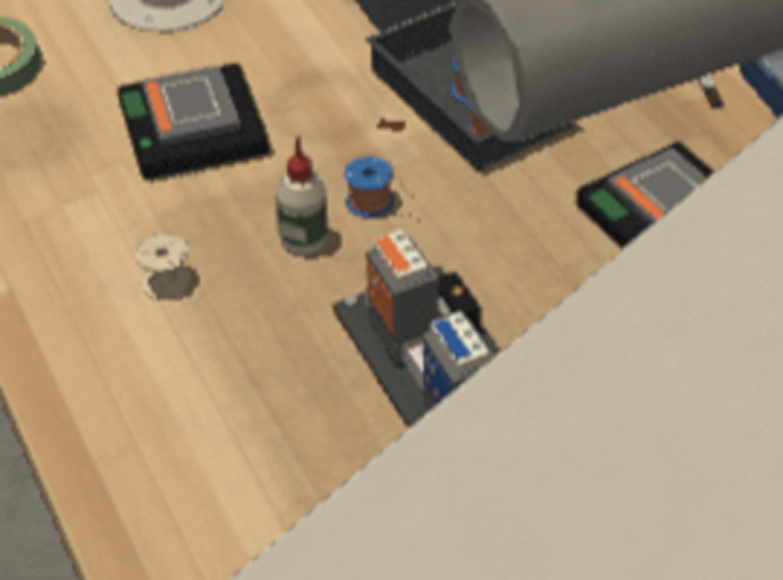

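View pics/d1.png

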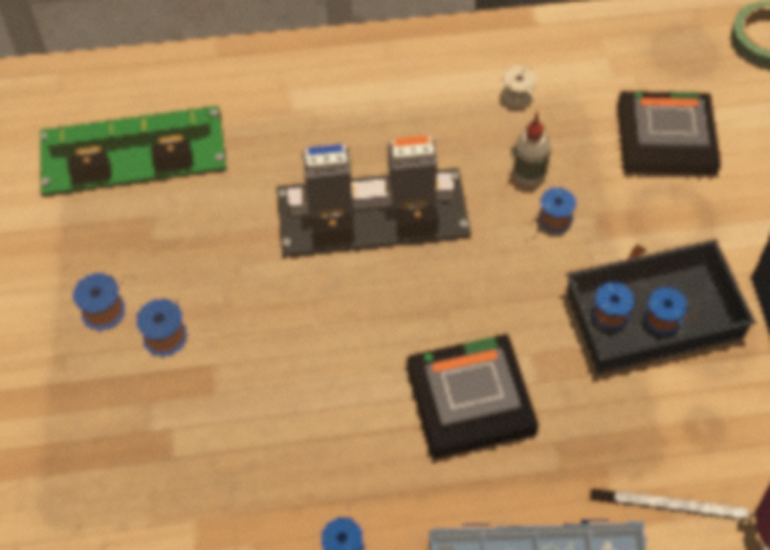

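Side view: the candidates for the module are orange (319,205) and blue (279,223), both on the grey-steel rail at (300,235). The green rail at (190,209) is a decoy. Programmers show at (435,202), which is (0.50,-0.04) and nearest the base, and at (346,322), which is (0.77,-0.29). I choose the orange module and the programmer at (0.50,-0.04). The bottle is at (0.516,-0.18).

Run:
```python
from h import *
for p in [(.54,-.32,.30),(.54,-.30,.07),(.54,-.30,.22),(.50,-.04,.22),(.50,-.04,.10)]:
    for y in (90,-90):
        q=robot.inverse_kinematics(p,(180,0,y)); print(p,y,None if q is None else np.round(q,0))
robot.move_to((.54,-.33,.30),(180,0,90))
c=cam("wrist"); np.savez("w1.npz",K=c[0],E=c[1])
im=vision.grab_frame("wrist"); cv2.imwrite("pics/w1.png",im[:,:,::-1])
for n in ["orange_module","blue_module","rail","catches"]:
    print(n,[(np.round(d["rect"]).tolist(),round(d["p"],2)) for d in recognise(n,"wrist")])
print(robot.current_time_s(),robot.current_tool_pos())
```

```text
(0.54, -0.32, 0.3) 90 [ -4.  35.  60.  69. -30.  92.  50.]
(0.54, -0.32, 0.3) -90 [  -5.   37.   64.   69.  -33.   93. -128.]
(0.54, -0.3, 0.07) 90 [-10.  49.  63.  90. -46.  70.  62.]
(0.54, -0.3, 0.07) -90 [ -10.   50.   64.   90.  -47.   71. -118.]
(0.54, -0.3, 0.22) 90 [ -8.  37.  61.  79. -33.  82.  52.]
(0.54, -0.3, 0.22) -90 [ -10.   39.   64.   79.  -35.   83. -126.]
(0.5, -0.04, 0.22) 90 [-31.  15.  41.  98. -11.  71.  13.]
(0.5, -0.04, 0.22) -90 [ -46.   22.   65.   98.  -21.   73. -157.]
(0.5, -0.04, 0.1) 90 [-27.  23.  38. 107. -17.  55.  18.]
(0.5, -0.04, 0.1) -90 [ -44.   33.   65.  107.  -34.   62. -146.]
orange_module [([316.0, 180.0, 45.0, 64.0], 0.78)]
blue_module [([314.0, 271.0, 40.0, 76.0], 0.94)]
rail [([330.0, 211.0, 93.0, 184.0], 0.97), ([228.0, 400.0, 80.0, 117.0], 0.75), ([175.0, 23.0, 52.0, 46.0], 0.44)]
catches [([329.0, 209.0, 88.0, 186.0], 0.94), ([231.0, 401.0, 82.0, 123.0], 0.65)]
4.1167 [ 0.54019771 -0.32963249  0.29996221]
```

View pics/w1.png

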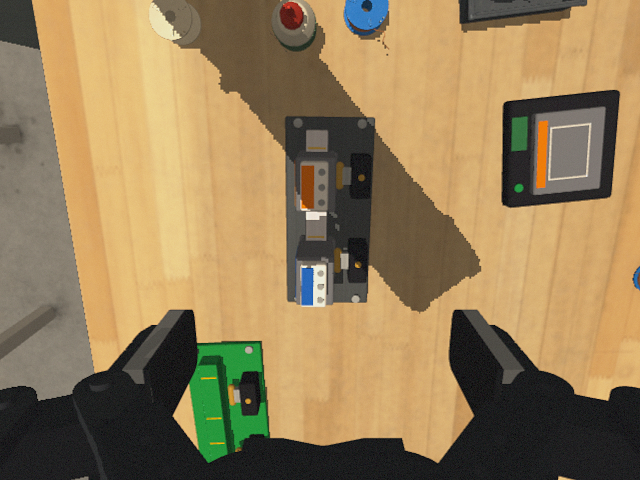

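The wrist picture shows the orange top at about (314,186), the blue top at (314,285), and steel base corners at (287,117), (375,118), (367,302) and (287,301). Bottle, coil and bobbin run along the top edge.

Run:
```python
from h import *
f=np.load("w1.npz"); c=(f["K"],f["E"])
for u in [(287,117),(375,118),(367,302),(287,301)]: print("base",atz(c,u,.006)[:2].round(4))
# tops at z=.091
o=[atz(c,u,.091)[:2] for u in [(302,161),(328,160),(327,212),(301,212)]]
b=[atz(c,u,.091)[:2] for u in [(302,263),(326,262),(326,306),(302,307)]]
print(np.round(o,4),np.mean(o,0),np.round(b,4),np.mean(b,0))
p=np.mean(o,0)
robot.move_to((p[0],p[1]-.03,.22),(180,0,90))
c=cam("wrist"); np.savez("w2.npz",K=c[0],E=c[1])
im=vision.grab_frame("wrist"); cv2.imwrite("pics/w2.png",im[:,:,::-1])
print(robot.current_time_s(),robot.current_tool_pos(),robot.current_eef_rot())
```

```text
base [ 0.5078 -0.2621]
base [ 0.5905 -0.2628]
base [ 0.5888 -0.4511]
base [ 0.5039 -0.4501]
[[ 0.5255 -0.294 ]
 [ 0.5455 -0.2932]
 [ 0.5449 -0.3341]
 [ 0.5242 -0.3341]] [ 0.5350381  -0.31383211] [[ 0.5245 -0.3771]
 [ 0.5443 -0.3762]
 [ 0.5445 -0.4158]
 [ 0.5241 -0.4167]] [ 0.534365   -0.39645929]
4.5917 [ 0.53589101 -0.344205    0.2217135 ] [1.79889193e+02 8.73650587e-02 9.00324645e+01]
```

View pics/w2.png

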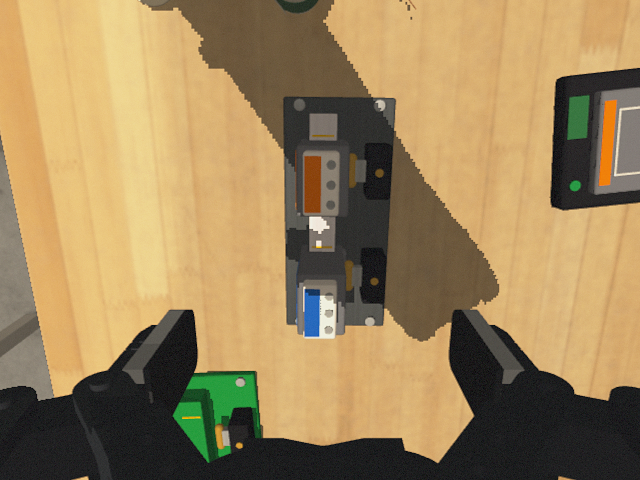

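Run:
```python
from h import *
f=np.load("w2.npz"); c=(f["K"],f["E"])
a=cv2.imread("pics/w2.png"); cv2.imwrite("pics/w2c.png",cv2.resize(a[90:350,270:410],None,fx=2.3,fy=2.3,interpolation=cv2.INTER_CUBIC))
o=[atz(c,u,.091)[:2] for u in [(302.5,151),(340,150),(339,215),(302.5,215)]]
b=[atz(c,u,.091)[:2] for u in [(303,289),(337,289),(336,338),(303,338)]]
print(np.round(o,4),np.mean(o,0),np.round(b,4),np.mean(b,0))
# predicted outline
for x,y in [(.535,-.314)]:
  print(proj(c,[[x+i*.011,y+j*.0195,.091] for i,j in [(-1,1),(1,1),(1,-1),(-1,-1)]]).round(1))
```

```text
[[ 0.5239 -0.2944]
 [ 0.5457 -0.2939]
 [ 0.5455 -0.3326]
 [ 0.5234 -0.3326]] [ 0.53463196 -0.31337544] [[ 0.5231 -0.381 ]
 [ 0.5448 -0.381 ]
 [ 0.5444 -0.416 ]
 [ 0.5226 -0.416 ]] [ 0.53370907 -0.39851705]
[[302.7 151.1]
 [340.5 151.1]
 [339.8 216.4]
 [303.5 216.4]]
```

View pics/w2c.png

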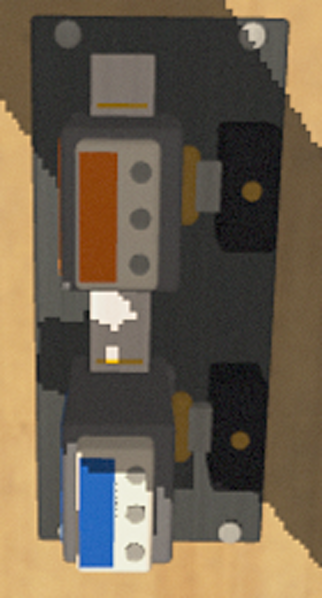

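Both views put the orange top at (0.535,-0.3136), with size and height matching and yaw about -0.6°. Next I grasp and lift.

Run:
```python
from h import *
O=(180,0,89.4)
robot.line_to((.535,-.3136,.13),O,velocity=.15)
robot.line_to((.535,-.3136,.068),O,velocity=.08,f_stop=8)
print(robot.current_tool_pos(),robot.current_contact_force())
fingers.gripper_to(0.0,100)
print(robot.current_finger_gap(),robot.current_gripper_force(),robot.current_contact_force(),robot.current_tool_pos())
p=robot.current_tool_pos()
robot.line_to((p[0],p[1],.105),velocity=.05)
print(robot.current_finger_gap(),robot.current_gripper_force(),robot.current_contact_force())
robot.line_to((p[0],p[1],.245),velocity=.15)
print(robot.current_finger_gap(),robot.current_contact_force(),robot.current_tool_pos(),robot.current_eef_rot(),robot.current_time_s())
c=cam("wrist"); im=vision.grab_frame("wrist"); cv2.imwrite("pics/w3.png",im[:,:,::-1]); np.savez("w3.npz",K=c[0],E=c[1])
```

```text
[ 0.53525515 -0.3140416   0.06847731] [-0.087787    1.11738612  0.35455904]
0.3698551268174445 99.80809450149536 [-0.56900379  0.49723797  3.19178351] [ 0.53511699 -0.31398495  0.06861222]
0.3702125922649432 101.25439167022705 [ 0.43187647 -0.59574526 -1.39760024]
0.37002339030096854 [-0.15275994 -0.65412486 -1.57982641] [ 0.53472083 -0.31343049  0.24380007] [-1.79900657e+02 -8.03331619e-02  8.93920814e+01] 8.8083
```

View pics/w3.png

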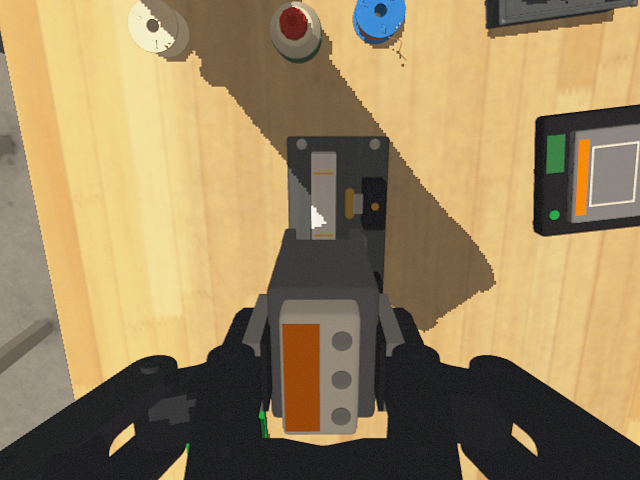

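Module held squarely at (320,370), and the rail is empty at that station with blue hidden behind the hand. Now over the bottle, to look at the programmer.

Run:
```python
from h import *
robot.line_to((.50,-.14,.245),velocity=.15)
c=cam("wrist"); im=vision.grab_frame("wrist"); cv2.imwrite("pics/w4.png",im[:,:,::-1]); np.savez("w4.npz",K=c[0],E=c[1])
print([(np.round(d["rect"]).tolist(),round(d["p"],2)) for d in recognise("programmer","wrist")],robot.current_tool_pos(),robot.current_eef_rot(),robot.current_time_s())
```

```text
[([313.0, 68.0, 149.0, 136.0], 0.75), ([592.0, 350.0, 96.0, 107.0], 0.66)] [ 0.49985451 -0.14116717  0.24511853] [1.79989144e+02 4.38218232e-02 8.92936361e+01] 10.2917
```

View pics/w4.png

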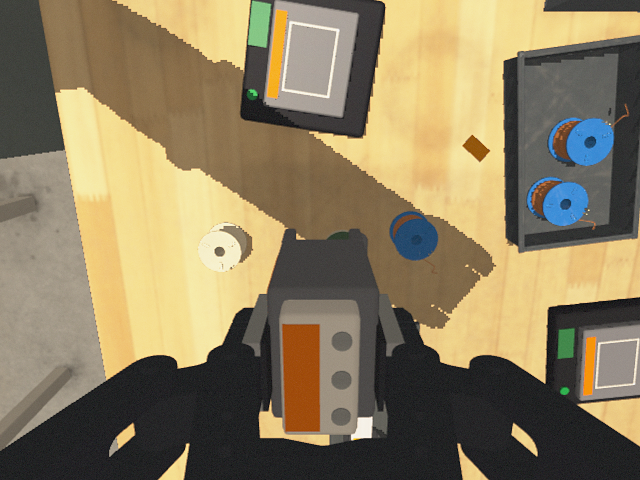

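The outline is at about (311,60), turned a few degrees, with the stripe on its left (-x) side. I fit it in the z=0.03 plane.

```bash
cat > fit.py <<'E'
from h import *
def outline(im,c,g):
    # im RGB; rectify plane z=.03 around g, 0.25mm/px; fit outline rectangle
    S=4000; n=400
    pts=np.array([[g[0]+i,g[1]+j,.03] for i,j in [(-.05,-.05),(.05,-.05),(.05,.05),(-.05,.05)]])
    H=cv2.getPerspectiveTransform(proj(c,pts).astype(np.float32),np.float32([[0,0],[n,0],[n,n],[0,n]]))
    t=cv2.warpPerspective(im,H,(n,n),flags=cv2.INTER_CUBIC)
    m=((t.min(2)>205)&(t.max(2).astype(int)-t.min(2)<40)).astype(np.uint8)
    cs,_=cv2.findContours(m,cv2.RETR_EXTERNAL,cv2.CHAIN_APPROX_NONE)
    out=[]
    for k in cs:
        (x,y),(w,h),a=cv2.minAreaRect(k)
        if max(w,h)>120: out.append((g[0]-.05+x/S,g[1]-.05+y/S,w/4,h/4,a))
    return out,t
E
python3 - <<'E'
from fit import *
f=np.load("w4.npz"); c=(f["K"],f["E"])
im=cv2.imread("pics/w4.png")[:,:,::-1].copy()
q=np.array([atz(c,u,.03)[:2] for u in [(289,22),(339,28),(332,97),(282,91)]])
print(q.round(4),q.mean(0))
print(outline(im,c,q.mean(0))[0])
# in-hand: top corners in tool coords
z=.24512+.0225
o=np.array([atz(c,u,z)[:2] for u in [(282,300),(355,299),(360.5,433),(285,433)]])
print((o-[.49985,-.14117]).round(4), (o.mean(0)-[.49985,-.14117]).round(4))
E
```

```text
[[ 0.4779 -0.008 ]
 [ 0.5139 -0.0124]
 [ 0.5085 -0.0596]
 [ 0.4711 -0.0549]] [ 0.49284818 -0.03372929]
[(np.float64(0.4921055591656692), np.float64(-0.03365027515871377), 48.09123992919922, 36.455963134765625, 80.67640686035156)]
[[-0.0096  0.0239]
 [ 0.0093  0.024 ]
 [ 0.0113 -0.0178]
 [-0.0103 -0.0175]] [0.0002 0.0031]
```

Run:
```python
from h import *
f=np.load("w4.npz"); c=(f["K"],f["E"])
T0=np.array([.49985,-.14117,.24512]); y=np.deg2rad(-.7); Rz=np.array([[np.cos(y),-np.sin(y),0],[np.sin(y),np.cos(y),0],[0,0,1]])
im=cv2.imread("pics/w4.png"); big=cv2.resize(im[220:450,220:420],None,fx=2.6,fy=2.6,interpolation=cv2.INTER_CUBIC)
for tilt,col in ((0,(0,255,0)),(5,(255,0,255))):
  Rx=R.from_euler("x",tilt,degrees=True).as_matrix()
  for hx,hy,z in [(.011,.0195,.079),(.0165,.0225,.068),(.0165,.0225,.016)]:
    P=np.array([[i*hx,j*hy,z-.0565] for i,j in [(-1,1),(1,1),(1,-1),(-1,-1)]])@(Rz@Rx).T+T0
    uv=proj(c,P)
    print(tilt,z,uv.round(0).tolist())
    cv2.polylines(big,[((uv-[220,220])*2.6).astype(np.int32)],True,col,1)
cv2.imwrite("pics/ov.png",big)
```

```text
0 0.079 [[278.0, 315.0], [362.0, 315.0], [359.0, 438.0], [282.0, 438.0]]
0 0.068 [[262.0, 288.0], [378.0, 288.0], [373.0, 421.0], [268.0, 421.0]]
0 0.016 [[280.0, 237.0], [362.0, 237.0], [359.0, 337.0], [283.0, 337.0]]
5 0.079 [[278.0, 325.0], [362.0, 325.0], [358.0, 439.0], [283.0, 439.0]]
5 0.068 [[262.0, 294.0], [379.0, 294.0], [372.0, 419.0], [269.0, 419.0]]
5 0.016 [[279.0, 230.0], [363.0, 230.0], [359.0, 328.0], [283.0, 328.0]]
```

View pics/ov.png

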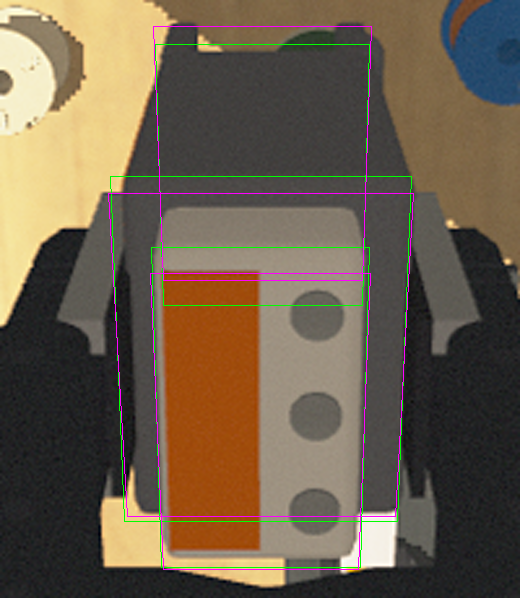

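The overlay matches an upright, unslipped module. I take a second fit of the outline from closer, then turn and descend.

```bash
python3 - <<'E'
from fit import *
def look(p,n):
    robot.line_to(p,velocity=.15); robot.pause(.2)
    c=cam("wrist"); im=vision.grab_frame("wrist"); cv2.imwrite(f"pics/{n}.png",im[:,:,::-1])
    o,t=outline(im,c,(.492,-.034)); print(o); return o
o=look((.492,-.12,.20),"w5")
o=[k for k in o if abs(max(k[2:4])-48)<3 and abs(min(k[2:4])-36)<3]
if o:
    x,y,w,h,a=o[0]; d=a if w>h else a-90   # direction of long side
    yaw=d-90 if d>45 else d+90
    yaw=(yaw+90)%180-90; print("yaw",yaw)
    if abs(yaw)<14 and abs(x-.492)<.006 and abs(y+.0337)<.006:
        O=(180,0,90+yaw)
        robot.line_to((x,y,.20),O,velocity=.12); robot.pause(.2)
        print(robot.current_contact_force(),robot.current_tool_pos(),robot.current_eef_rot())
        print(robot.line_to((x,y,.105),O,velocity=.06,f_stop=5)); robot.pause(.3)
        print(robot.current_tool_pos(),robot.current_eef_rot(),robot.current_finger_gap(),robot.current_contact_force(),robot.current_time_s())
        for cn in ["side","scene"]: cv2.imwrite(f"pics/{cn}5.png",vision.grab_frame(cn)[:,:,::-1])
E
python3 - <<'E'
import cv2,numpy as np
a=cv2.imread("pics/scene5.png")[160:290,160:330];b=cv2.imread("pics/side5.png")[140:270,360:500]
cv2.imwrite("pics/e5.png",cv2.resize(np.hstack([a,b]),None,fx=2.5,fy=2.5,interpolation=2))
E
```

```text
[(0.4919932556152344, -0.03358628845214844, 47.970333099365234, 36.125648498535156, 80.60755157470703)]
yaw -9.392448425292969
[-0.11506453  0.51578249 -2.4140444 ] [ 0.49193787 -0.03463218  0.20015319] [1.79979190e+02 1.01258240e-02 8.05055396e+01]
False
[ 0.49209015 -0.0335224   0.10510281] [ 1.79987151e+02 -7.35813683e-03  8.06138549e+01] 0.37012795368856416 [ 0.50612086  0.65764773 -1.38196069] 14.125
```

View pics/e5.png

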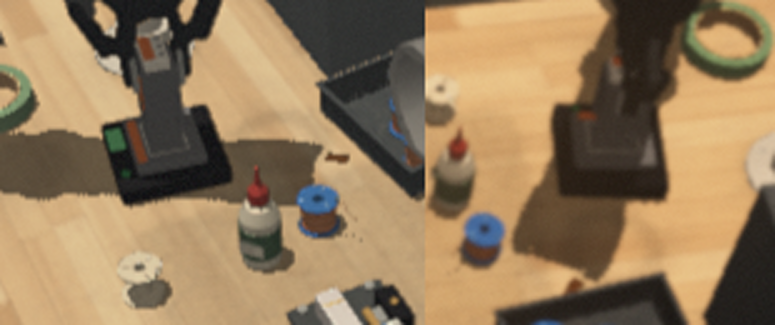

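The module hangs over the outline with its orange face by the stripe, and the bottle and bobbins are in place. Last 8 mm down, then hand in.

Run:
```python
from h import *
p=robot.current_tool_pos()
print(robot.line_to((.492,-.0336,.0975),(180,0,80.6),velocity=.02,f_stop=4)); robot.pause(.6)
print(robot.current_tool_pos(),robot.current_eef_rot(),robot.current_gripper_force(),robot.current_contact_force(),np.abs(robot.current_dq()).max())
print(workorder.close_job())
```

```text
False
[ 0.49200712 -0.03359905  0.09750499] [1.79998656e+02 1.03023213e-03 8.05995791e+01] 101.31492018699646 [ 0.52862569 -0.54756198 -1.59858674] 0.11535456340079403
the job is handed in; nothing more can be done
None
```

The job is handed in with the orange module held still and upright, by my measurements about 1 cm above the white outline and in line with it, orange face on the stripe side; the hand-in call returned no verdict.

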